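Fetch a brush holder from behind the jar and the tin

ROBOT

A 6-joint arm with a two-finger parallel gripper is mounted at the origin on the work surface. World frame = base frame: x ahead of the robot, y to its left, z up, the work surface at z = 0. Lengths are in mm, angles in degrees, forces in N, time in s.
With the tool pointing down it reaches from about 350 to 850 mm from the base axis. Payload 8.1 kg.
Tool frame: the origin (TCP) lies midway between the tips of the shut fingers; the grasp point (between the pads) lies 19 mm behind it; z points along the fingers, y is the line along which they close (so a half turn about z gives the same grasp; the last joint's range is limited). The gripper opens to 85 mm and grips with 20 to 120 N. Pads are 22 mm wide; open, the fingers measure 114 mm over their backs; the gripper's body (76 mm by 85 mm) begins 54 mm behind the grasp point. The pads swing forward as they close: fully open they stand 13 mm farther back than shut.
Start: joints at [-80.523, 7.471, 85.268, -0, 87.261, -4.893], TCP at [148.928, -581.228, 231.292] pointing down, gripper open.
Joint ranges: [-169.43, 169.43], [-51.17, 129.36], [1.28, 143.12], [-76.62, 256.62], [0, 156.53], [-152.29, 152.29]. Speed limits (degrees/s): [136.94, 136.94, 159.86, 180, 180, 180].

INTERFACE

Orientations are given as [roll, pitch, yaw] about the fixed x, y, z axes, in that order (R = Rz(yaw) Ry(pitch) Rx(roll)).
In Python, from bench import r, optics, workorder gives the robot as it stands.
- The arm moves only by the tool handwheel, called after ">>>" as name(argument=value, ...) on one line, values as JSON. Schema: {"type":"object","properties":{"moves":{"type":"array","items":{"type":"number"},"minItems":7,"maxItems":56},"force":{"type":"number"},"only":{"type":"string"},"quiet":{"type":"boolean"},"lines":{"type":"string"}},"required":["moves"],"additionalProperties":false}. moves is one flat list of numbers that holds 1 to 8 rows one after another, with no inner brackets; each row has 7 numbers: a rotation vector rx, ry, rz in degrees, then dx, dy, dz in mm, then the finger opening in mm; each row is the pose to reach, as a shift and turn from the pose commanded when the call began, along the tool's axes at that moment; what a row does not reach only later rows make up. A row lasts 1/8 s, in which the tool goes at most 62.5 mm and 10.7 degrees, less where a joint would pass 70% of its speed; a pose out of reach is approached as far as the arm can. The fingers move at their own pace and stop on an object; force is the grip in N (left out, the last holds). Time passes only in rows, so rows that do not move let the fingers close. The tool returns the time, the measured TCP pose, the force, the opening and the grip force at its end. only (a regular expression) keeps the lines of the reply that match it, lines (a string "A,B") keeps lines A to B, and quiet returns only ok. Input that does not fit is refused with a message, and nothing moves.
- r.sense(): the state, without advancing time (a new reading comes with each control period).
- optics.snapshot(name): name is "scene" or "top" or "wrist"; returns a dict with "pixels" (384x512x3 uint8, blue, green, red), "fx", "fy", "cx", "cy" (pixels), "D" ([k1, k2, p1, p2, k3] as OpenCV has them; the pictures are not rectified), "pose" (4x4, takes a point from camera to world coordinates). Camera axes: x right, y up, looking along -z (the intrinsics and any distortion apply to the point x, -y, -z); pixel columns grow to the right and rows downward; lengths in mm; the calibration is good to about 2 mm. A picture is of the moment at which its call begins. There is no depth.
- workorder.hand_in(): hands the job in; it is judged then, once.
The state is a dict: "time": time; "joint_pos": joint angles; "qd": joint speeds; "joint_efforts": joint torques, N m; "tool_pos": TCP position; "tcp_rot": TCP orientation; "ft_force": force on the tool from outside, world axes, zero at the start; "wrist_torque": the same for the moment, N m; "finger_gap": finger opening in mm; "grip_force": force on a finger pad.
Only numpy, scipy, OpenCV 4.12 (cv2) and the standard library are available. Lean on these libraries where they do the work, as an engineer would, in place of code of your own. Each camera call takes 0.05 s, during which the arm holds its last target. There are 200 camera calls.

TASK

I need the upper of the two nested grey brush holders for painting the birdhouse: first move the glass jar and the square tin, which stand in its way, onto the side mat, then lift out the top holder only, leaving the lower one where it is, and stand it in the middle of the cork disc beside the birdhouse. With the holder there, put the jar back in the middle of the round pad and the tin back in the middle of the square pad. Set everything down upright and gently, without dropping or tipping it, and leave the birdhouse and the nail set alone.

Things in the scene. Friction and masses are not known exactly. Their poses are not given: they have to be found in the camera images.
- jar: Round clear glass jar, half filled with brass-coloured contents, with a closed steel lid: 56 mm diameter, glass and lid alike, straight-sided, 100 mm tall (lid the top 16 mm), about 0.3 kg, standing on the round pad. Origin: centre of its underside, z up.
- tin: Square white tin, 50 x 50 mm, body 85 mm tall, plus a black screw cap 26 mm in diameter and 12 mm high on top (97 mm in all), about 0.3 kg, standing on the square pad, turned up to 9 degrees from the pad's sides. Origin: centre of its underside; x and y along its sides, z up.
- holder_top: Upper of two nested grey holders: round cup, 62 mm outside diameter, wall 3.5 mm, from 30 mm above its underside to its rim at 70 mm, on a foot 44 mm wide and 30 mm high; 0.09 kg. Its shoulder rests on the lower rim, its foot hangs 30 mm inside with 5 mm play: only its top 40 mm stand clear, underside 40 mm above the lower one's. Lifts straight out. Origin: centre of underside, z up.
- holder_low: Lower grey holder, same shape but with a 70 mm wide lip, 5 mm thick, round its rim; stays, standing on a 3 mm sheet-metal stand on the worktop. Jar and tin stand 76 mm (centres) from it, on the robot's side of it, left and right. Beyond it, 48 mm from its centre, is an upright sheet-metal back plate 99 mm high, 230 mm wide. Origin: centre of underside, z up.
- pad_round: Round black rubber pad, 76 mm diameter, 3 mm thick, fixed on the sheet-metal stand: the jar's place. Origin: centre of its underside, 3 mm above the worktop (its top is 6 mm above the worktop). x points square to the stand's back plate, away from the robot; y along the plate.
- pad_square: Square black rubber pad, 72 x 72 mm, 3 mm thick, fixed on the stand 132 mm from the round pad (which is left, which right varies): the tin's place. Origin: centre of its underside, 3 mm above the worktop (its top is 6 mm above the worktop). x points square to the stand's back plate, away from the robot; y along the plate.
- side_mat: Side area: empty rectangular black rubber mat, 260 mm along its x by 130 mm along its y, 6 mm thick, fixed on the worktop to the left or the right. Origin: centre of its underside, z up.
- cork: Cork disc, 90 mm diameter, 4 mm thick, fixed on the near end of a 12 mm thick white board (270 x 130 mm), left or right, across from the side mat. Origin: centre of its underside, 12 mm above the worktop; its top is 16 mm above the worktop. Its x axis runs along the board towards the birdhouse.
- birdhouse: Wooden birdhouse with a gabled roof, loose, footprint 100 x 100 mm, roof 124 mm along x and about 133 mm across, 177 mm high, standing on the far end of the same white board, centre about 155 mm from the cork disc's centre. To be left alone. Origin: centre of its underside.
- nail_set: Steel nail set (punch), about 106 mm long along its y, 12 mm high, lying loose on the worktop on the robot's side of the stand. To be left alone. Origin: centre of its underside.
Not all that is in view belongs to the job. What is shaped like the holder_top but orange is not meant. What is shaped like the jar but green is not meant.

How it is judged (in metres and radians):
On the way, in this order (a step that is already met when the one before it is completed fails the run):
1. jar and tin both stand released on the side mat, the holders still nested in their place (x of jar in the frame of side_mat between -0.12 and 0.12 m and y of jar in the frame of side_mat between -0.057 and 0.057 m and z of jar in the frame of side_mat between 0.003 and 0.01 m and angle between each of jar, tin, holder_low's own z axis and vertical below 0.12 rad and linear speed of each of jar, tin below 0.02 m/s and contact force between the fingers and jar below 0.1 N and x of tin in the frame of side_mat between -0.12 and 0.12 m and y of tin in the frame of side_mat between -0.057 and 0.057 m and z of tin in the frame of side_mat between 0.003 and 0.01 m and contact force between the fingers and tin below 0.1 N and distance of each of holder_top, holder_low from where it was at the start of the episode below 0.012 m), for 0.2 s.
2. the top holder stands released on the cork disc, while jar and tin are still on the side mat (horizontal distance between holder_top and cork below 0.015 m and z of holder_top in the frame of cork between 0.001 and 0.008 m and angle between each of holder_top, jar, tin, holder_low's own z axis and vertical below 0.12 rad and linear speed of each of holder_top, jar, tin below 0.02 m/s and contact force between the fingers and holder_top below 0.1 N and x of jar in the frame of side_mat between -0.12 and 0.12 m and y of jar in the frame of side_mat between -0.057 and 0.057 m and z of jar in the frame of side_mat between 0.003 and 0.01 m and contact force between the fingers and jar below 0.1 N and x of tin in the frame of side_mat between -0.12 and 0.12 m and y of tin in the frame of side_mat between -0.057 and 0.057 m and z of tin in the frame of side_mat between 0.003 and 0.01 m and contact force between the fingers and tin below 0.1 N and distance of holder_low from where it was at the start of the episode below 0.012 m), for 0.2 s.
At the end, for the whole second after the job is handed in: The top holder stands upright on the cork disc (centres within 15 mm), the jar upright on the round pad and the tin upright on the square pad (centres within 12 mm each), all released and at rest; the lower holder stands within 12 mm of where it was (horizontal distance between holder_top and cork below 0.015 m and z of holder_top in the frame of cork between 0.001 and 0.008 m and angle between each of holder_top, jar, tin, holder_low's own z axis and vertical below 0.12 rad and linear speed of each of holder_top, jar, tin below 0.02 m/s and contact force between the fingers and holder_top below 0.1 N and horizontal distance between jar and pad_round below 0.012 m and z of jar in the frame of pad_round between 0 and 0.007 m and contact force between the fingers and jar below 0.1 N and horizontal distance between tin and pad_square below 0.012 m and z of tin in the frame of pad_square between 0 and 0.007 m and contact force between the fingers and tin below 0.1 N and distance of holder_low from where it was at the start of the episode below 0.012 m); the robot touches nothing.
It fails at once if the lower holder is lifted or shifted by more than 15 mm (distance of holder_low from where it was at the start of the episode above 0.015 m).
It fails at once if jar, tin or holder is dropped (moves faster than 0.6 m/s while no finger touches it) ((contact force between the fingers and jar below 0.05 N and linear speed of jar above 0.6 m/s) or (contact force between the fingers and tin below 0.05 N and linear speed of tin above 0.6 m/s) or (contact force between the fingers and holder_top below 0.05 N and linear speed of holder_top above 0.6 m/s)).
It fails at once if jar, tin or holder is tipped by more than 35 degrees (angle between any of jar, tin, holder_top's own z axis and vertical above 0.61 rad).
It fails at once if the birdhouse is shifted by more than 20 mm (distance of birdhouse from where it was at the start of the episode above 0.02 m).
It fails at once if the nail set is shifted by more than 30 mm (distance of nail_set from where it was at the start of the episode above 0.03 m).
It also fails if it takes over 128 s, if anything falls off the work surface, if the arm or the gripper's body presses on something with over 40 N, if the wrist force passes 120 N, or if a joint passes its speed limit or range.

## Working session

There is one attempt and no reset: what is moved stays moved. The work goes in short steps, Python scripts to look and compute and a tool call to move; the robot and the scene stay as the last step left them, time stands still between calls to the robot, and variables do not carry over. Pictures are saved under pics/ and viewed, at most 14 in all, crops included, and the job is handed in when it is done.

```bash
ls; mkdir -p pics; cat > h.py <<'E'
import numpy as np, cv2
from bench import r, optics, workorder
def snap(n,f):
    s=optics.snapshot(n); cv2.imwrite(f'pics/{f}.png',s['pixels']); np.savez(f'{f}.npz',**{k:np.array(s[k]) for k in s}); return s
def w(f,uv,z):
    s=np.load(f'{f}.npz'); K=np.array([[s['fx'],0,s['cx']],[0,s['fy'],s['cy']],[0,0,1]],float)
    p=cv2.undistortPoints(np.array(uv,float).reshape(-1,1,2),K,s['D'].astype(float))[:,0]
    T=s['pose']; d=np.c_[p[:,0],-p[:,1],-np.ones(len(p))]@T[:3,:3].T; o=T[:3,3]
    return o+d*((np.broadcast_to(z,len(p))-o[2])/d[:,2])[:,None]
def px(f,P):
    s=np.load(f'{f}.npz'); K=np.array([[s['fx'],0,s['cx']],[0,s['fy'],s['cy']],[0,0,1]],float)
    T=s['pose']; c=(np.array(P,float).reshape(-1,3)-T[:3,3])@T[:3,:3]; c=c*[1,-1,-1]
    return cv2.projectPoints(c,np.zeros(3),np.zeros(3),K,s['D'].astype(float))[0][:,0]
E
python3 - <<'E'
from h import *
a=snap('top','top1'); b=snap('scene','scene1')
im=cv2.resize(a['pixels'],(800,600),interpolation=cv2.INTER_CUBIC); cv2.imwrite('pics/top1b.png',im)
im=cv2.resize(b['pixels'],(800,600),interpolation=cv2.INTER_CUBIC); cv2.imwrite('pics/scene1b.png',im)
print(a['pose'],b['pose'],a['fx'],a['D'],r.sense())
E
```

```text
pics
[[-1.33967020e-02  9.95334062e-01 -9.55543472e-02  4.65295865e+02]
 [-9.99868139e-01 -1.24576905e-02  1.04168126e-02  1.23886529e+01]
 [ 9.17782193e-03  9.56812983e-02  9.95369709e-01  1.19039070e+03]
 [ 0.00000000e+00  0.00000000e+00  0.00000000e+00  1.00000000e+00]] [[-8.73045624e-01 -3.91386830e-01  2.90874006e-01  8.13848477e+02]
 [ 4.87540560e-01 -7.12536666e-01  5.04574773e-01  4.46730407e+02]
 [ 9.77447374e-03  5.82329674e-01  8.12893973e-01  7.62698487e+02]
 [ 0.00000000e+00  0.00000000e+00  0.00000000e+00  1.00000000e+00]] 461.54308768544195 [0.02034387 0.         0.         0.         0.        ] {'time': 0.1, 'joint_pos': array([-8.05228259e+01,  7.50958539e+00,  8.53222250e+01, -8.85956816e-04,
        8.72619864e+01, -4.89271953e+00]), 'qd': array([-0.09060967, -0.09794303, -0.13334252, -0.13459078,  0.0538025 ,
        0.01586995]), 'joint_efforts': array([ 4.77129797e-04, -5.70952463e+01, -5.01940620e+01, -2.16207509e-04,
        8.18288536e-03,  9.11325884e-06]), 'tool_pos': array([ 148.84750999, -580.7400785 ,  230.36960718]), 'tcp_rot': array([-1.79906469e+02, -7.11830710e-03,  1.43699309e+01]), 'ft_force': array([ 0.43136506, -0.07081296,  0.32808059]), 'wrist_torque': array([-0.03419866, -0.07137035, -0.01868814]), 'grip_force': 0.0, 'finger_gap': 85.33640555728466}
```

View pics/top1b.png

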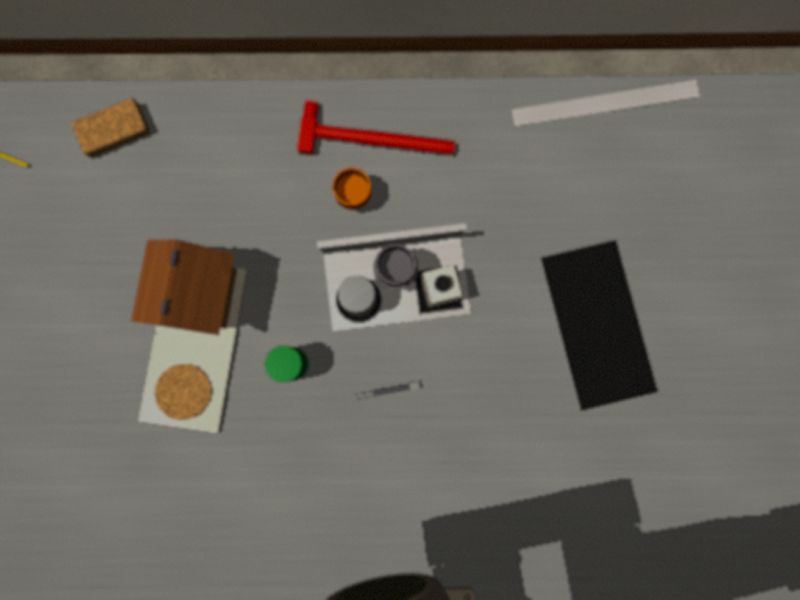

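View pics/scene1b.png

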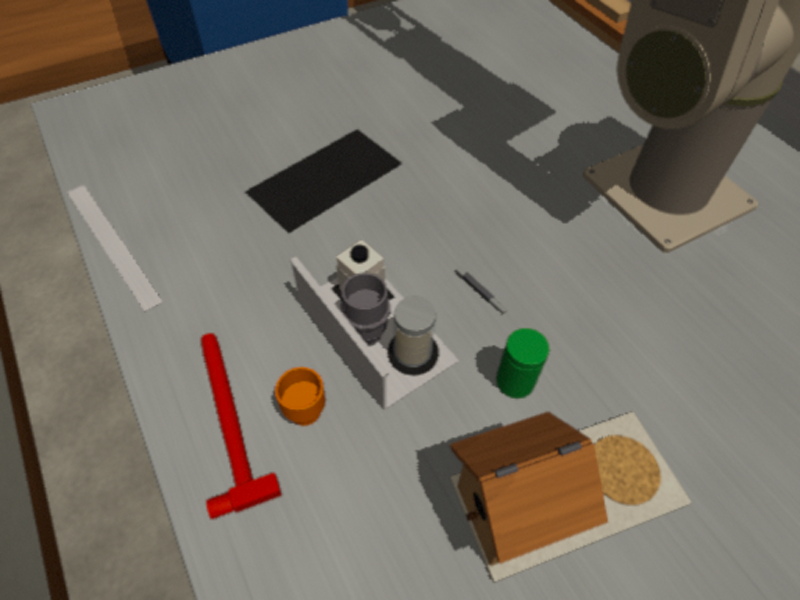

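The top view, in 800x600 pixels, shows jar (358,297), holder (397,265), tin (441,287), mat (600,325), cork (183,391), birdhouse (185,285), and nail set (390,390). Next I'll view enlarged crops.

```bash
python3 - <<'E'
from h import *
a=cv2.imread('pics/top1.png'); c=a[135:219,195:315]; cv2.imwrite('pics/c1.png',cv2.resize(c,None,fx=6.6,fy=6.6,interpolation=cv2.INTER_CUBIC))
b=cv2.imread('pics/scene1.png'); c=b[145:265,180:305]; cv2.imwrite('pics/c2.png',cv2.resize(c,None,fx=5,fy=5,interpolation=cv2.INTER_CUBIC))
# mat, cork
s=512/800
for f,pts,z in (('top1',[(543,257),(615,241),(656,391),(582,409)],6),('top1',[(183,391)],16),('scene1',[(247,192),(359,130),(401,162),(289,230)],6),('scene1',[(624,469)],16)):
    q=w(f,np.array(pts)*s,z); print(f,q.round(1).tolist(),q.mean(0).round(1))
E
```

```text
top1 [[635.5, -237.2, 6.0], [660.9, -357.8, 6.0], [412.9, -414.0, 6.0], [385.4, -292.5, 6.0]] [ 523.7 -325.4    6. ]
top1 [[423.7, 351.8, 16.0]] [423.7 351.8  16. ]
scene1 [[661.1, -350.2, 6.0], [409.9, -406.0, 6.0], [383.1, -288.0, 6.0], [631.8, -231.8, 6.0]] [ 521.5 -319.     6. ]
scene1 [[422.3, 357.7, 16.0]] [422.3 357.7  16. ]
```

View pics/c1.png

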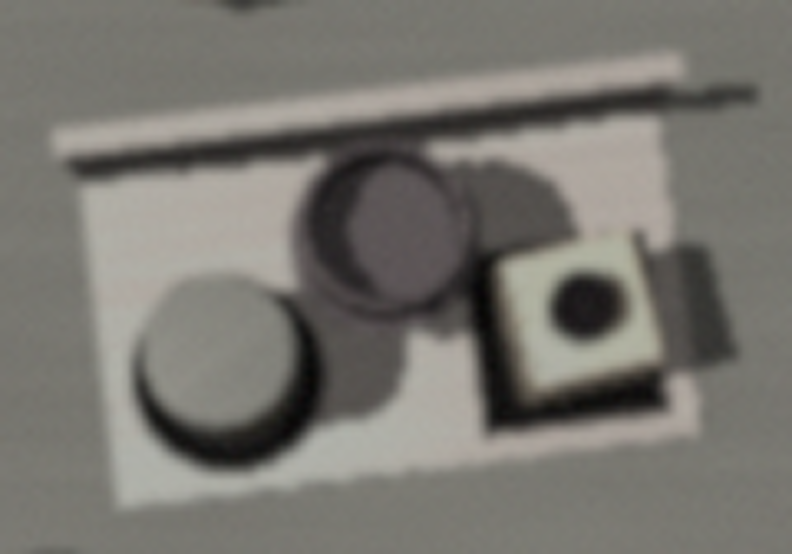

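View pics/c2.png

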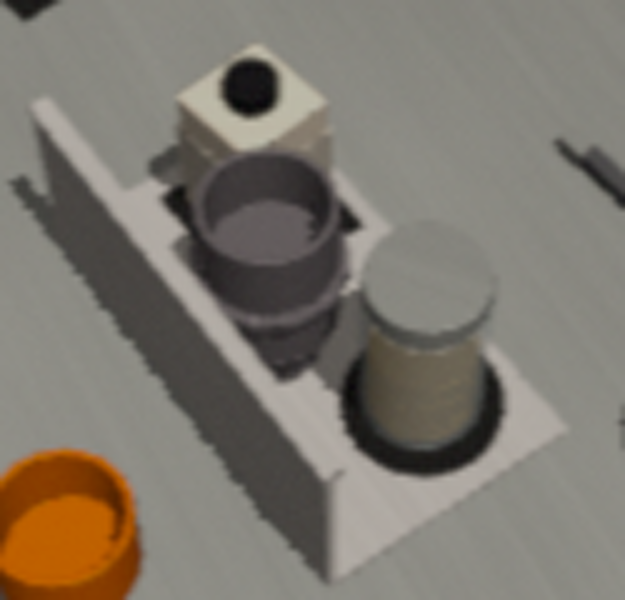

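```bash
python3 - <<'E'
from h import *
T=lambda p:np.array(p)/6.6+[195-.5,135-.5]
S=lambda p:np.array(p)/5+[180-.5,145-.5]
for n,p,z in (('jar',(222,350),106),('holder',(389,229),113),('cap',(588,304),103),('tincorners',[(495,270),(637,232),(663,357),(527,397)],91),('stand nl,nr',[(117,508),(698,435)],3),('sqpad',[(488,433),(668,408)],6),('rpad near',[(235,468)],6)):
    print('top',n,w('top1',T(p),z).round(1).tolist())
for n,p,z in (('jar',(430,274),106),('holder',(267,203),113),('cap',(251,84),103),('tincorners',[(255,44),(177,100),(328,104)],91),('rpad',[(345,405),(502,405)],6)):
    print('sc',n,w('scene1',S(p),z).round(1).tolist())
E
```

```text
top jar [[569.7, 67.6, 106.0]]
top holder [[611.7, 7.4, 113.0]]
top cap [[585.0, -63.8, 103.0]]
top tincorners [[599.1, -31.1, 91.0], [612.4, -83.0, 91.0], [566.6, -91.5, 91.0], [552.7, -41.9, 91.0]]
top stand nl,nr [[518.4, 114.1, 3.0], [543.9, -112.9, 3.0]]
top sqpad [[545.6, -30.7, 6.0], [554.4, -101.1, 6.0]]
top rpad near [[533.2, 68.0, 6.0]]
sc jar [[567.1, 71.2, 106.0]]
sc holder [[611.7, 10.9, 113.0]]
sc cap [[584.4, -58.0, 103.0]]
sc tincorners [[567.6, -87.8, 91.0], [613.8, -74.9, 91.0], [555.0, -40.0, 91.0]]
sc rpad [[600.0, 57.7, 6.0], [537.3, 92.3, 6.0]]
```

The two cameras agree to about 5 mm. Their averages are jar (568,69), tin (585,-61) and holder (612,9), and the spacings match the given 132 and 76 mm. I'll refine this with the wrist camera.

```bash
cat >> h.py <<'E'
from scipy.spatial.transform import Rotation as Ro
def go(x,y,z,yaw):
    s=r.sense(); R0=Ro.from_euler('xyz',s['tcp_rot'],degrees=True); R1=Ro.from_euler('xyz',[180,0,yaw],degrees=True)
    print((R0.inv()*R1).as_rotvec(degrees=True).round(1), R0.inv().apply(np.array([x,y,z])-s['tool_pos']).round(1), s['time'], s['tool_pos'].round(1), s['tcp_rot'].round(1))
E
python3 -c "
from h import *
go(540,0,330,100)"
```

```text
[ -0.1  -0.1 -85.6] [ 523.1 -465.7  -98.8] 0.1 [ 148.8 -580.7  230.4] [-179.9   -0.    14.4]
```

>>> handwheel(moves=[0, 0, -86, 523, -466, -99, 85, 0, 0, -86, 523, -466, -99, 85, 0, 0, -86, 523, -466, -99, 85, 0, 0, -86, 523, -466, -99, 85, 0, 0, -86, 523, -466, -99, 85, 0, 0, -86, 523, -466, -99, 85, 0, 0, -86, 523, -466, -99, 85, 0, 0, -86, 523, -466, -99, 85])

```text
time: 1.1
tool_pos: [425.9, -168.5, 301.4]
tcp_rot: [180.0, 0.0, 100.7]
ft_force: [0.9, -1.2, 0.2]
finger_gap: 84.8
grip_force: 0.0
```

```bash
python3 -c "
from h import *
go(540,0,330,100)"
```

```text
[0.  0.  0.7] [144.5 143.3 -28.6] 1.1 [ 425.9 -168.5  301.4] [180.    0.  100.7]
```

>>> handwheel(moves=[0, 0, 0, 145, 143, -29, 85, 0, 0, 0, 145, 143, -29, 85, 0, 0, 0, 145, 143, -29, 85, 0, 0, 0, 145, 143, -29, 85, 0, 0, 0, 145, 143, -29, 85, 0, 0, 0, 145, 143, -29, 85])

```text
time: 1.85
tool_pos: [539.3, -3.4, 329.8]
tcp_rot: [-179.9, 0.0, 100.3]
ft_force: [0.0, 0.0, 0.3]
finger_gap: 84.9
grip_force: 0.0
```

```bash
python3 - <<'E'
from h import *
a=snap('wrist','w1'); print(a['pose'].round(2)); cv2.imwrite('pics/w1b.png',cv2.resize(a['pixels'],(800,600),interpolation=cv2.INTER_CUBIC))
E
```

```text
[[ 9.8000e-01 -1.7000e-01 -5.0000e-02  5.2719e+02]
 [ 1.8000e-01  9.4000e-01  2.9000e-01  7.3170e+01]
 [-0.0000e+00 -3.0000e-01  9.5000e-01  4.7164e+02]
 [ 0.0000e+00  0.0000e+00  0.0000e+00  1.0000e+00]]
```

View pics/w1b.png

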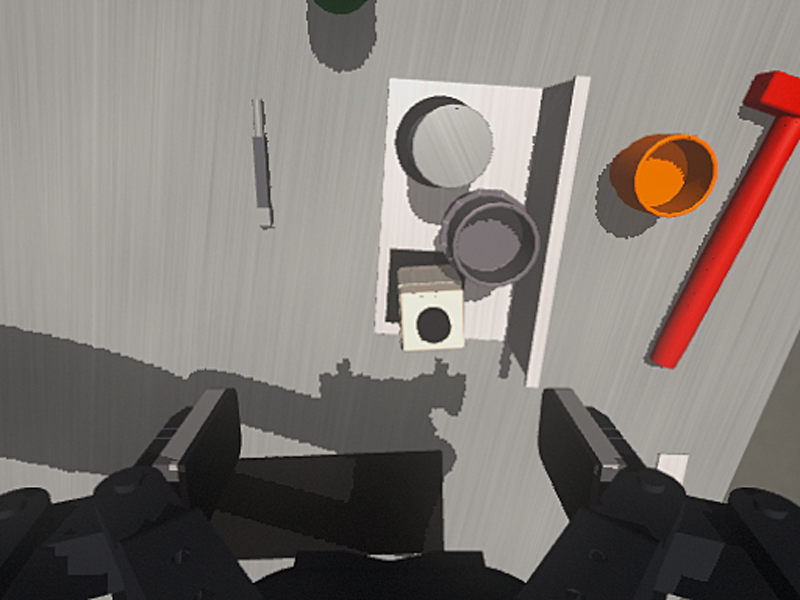

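```bash
python3 - <<'E'
from h import *
s=.64
for n,p,z in (('jar',(452.5,146),106),('holder',(496.5,239),113),('cap',(434,325),103),('tinc',[(399,293),(464,289),(465,347),(402,351)],91),('standnear',[(389,78),(375,332)],3),('sqpad l,r near',[(390,250),(387,323)],6),('rpad left,top edges',[(396,140),(440,96)],6)):
    q=w('w1',(np.array(p,float)+.5)*s-.5,z); print(n,q.round(1).tolist(),q.mean(0).round(1))
E
```

```text
jar [[570.6, 72.8, 106.0]] [570.6  72.8 106. ]
holder [[613.7, 17.0, 113.0]] [613.7  17.  113. ]
cap [[585.2, -57.6, 103.0]] [585.2 -57.6 103. ]
tinc [[555.1, -40.9, 91.0], [603.8, -28.8, 91.0], [615.2, -75.8, 91.0], [566.4, -88.2, 91.0]] [585.1 -58.4  91. ]
standnear [[518.7, 116.5, 3.0], [545.9, -110.5, 3.0]] [532.3   3.    3. ]
sqpad l,r near [[545.6, -27.2, 6.0], [555.6, -98.1, 6.0]] [550.6 -62.6   6. ]
rpad left,top edges [[533.5, 68.9, 6.0], [563.4, 110.1, 6.0]] [548.5  89.5   6. ]
```

Wrist view gives tin (585,-59) yaw 13.8°, jar (570.5,72), and pad centres of about (586,-58) and (571,73). Taking the tin first.

```bash
python3 -c "
from h import *
go(585,-59,140,103.8)
go(585,-59,52,103.8)"
```

```text
[-0.   0.  -3.6] [-62.6  35.3 189.9] 1.9 [539.3  -3.6 329.9] [-180.     0.   100.2]
[-0.   0.  -3.6] [-62.6  35.3 277.9] 1.9 [539.3  -3.6 329.9] [-180.     0.   100.2]
```

>>> handwheel(moves=[0, 0, -3.6, -30, 17, 50, 85, 0, 0, -3.6, -63, 35, 100, 85, 0, 0, -3.6, -63, 35, 150, 85, 0, 0, -3.6, -63, 35, 190, 85, 0, 0, -3.6, -63, 35, 190, 85, 0, 0, -3.6, -63, 35, 190, 85])

```text
time: 2.65
tool_pos: [586.4, -58.9, 142.4]
tcp_rot: [179.9, 0.1, 103.8]
ft_force: [0.1, -0.9, 1.0]
finger_gap: 85.0
grip_force: 0.0
```

```bash
python3 - <<'E'
from h import *
go(585,-59,52,103.8)
a=snap('wrist','w2'); cv2.imwrite('pics/w2b.png',cv2.resize(a['pixels'],(800,600),interpolation=cv2.INTER_CUBIC))
E
```

```text
[0.1 0.1 0. ] [ 0.3 -1.6 90.4] 2.65 [586.4 -58.9 142.4] [1.799e+02 1.000e-01 1.038e+02]
```

View pics/w2b.png

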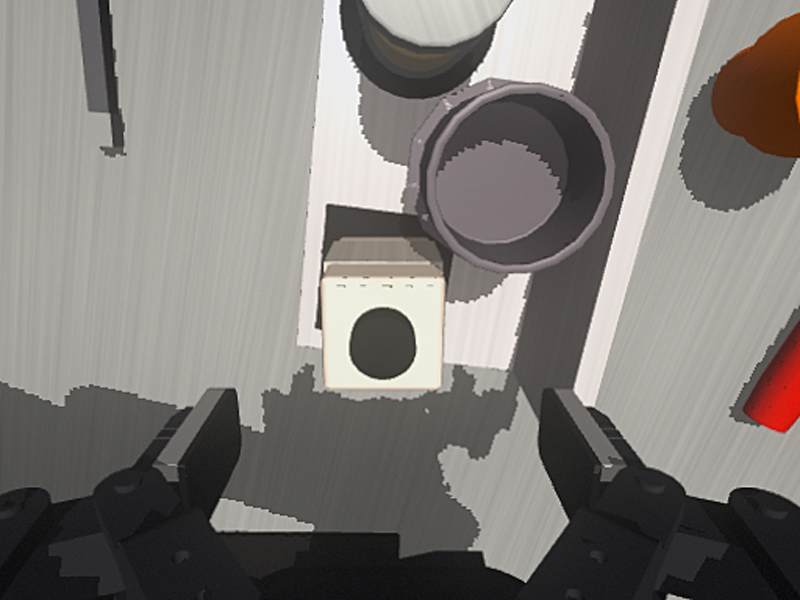

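The tin is square between the fingers, with its cap at (383,343) and the holder rim centre at about (520,176).

```bash
python3 -c "
from h import *
f=lambda p:(np.array(p)+.5)*.64-.5
print(w('w2',f((383,343)),103),w('w2',f((520,176)),113),w('w2',f([(323,278),(444,278),(442,389),(325,389)]),91).mean(0))"
```

```text
[[585.30635789 -57.38212917 103.        ]] [[613.68467943  13.98312703 113.        ]] [585.80713262 -59.02139029  91.        ]
```

>>> handwheel(moves=[0, 0, 0, 0, -1, 30, 85, 0, 0, 0, 0, -1, 60, 85, 0, 0, 0, 0, -1, 90, 85, 0, 0, 0, 0, -1, 90, 85, 0, 0, 0, 0, -1, 90, 40, 0, 0, 0, 0, -1, 90, 40, 0, 0, 0, 0, -1, 90, 40, 0, 0, 0, 0, -1, 90, 40], force=30)

```text
time: 3.7
tool_pos: [586.5, -58.5, 52.9]
tcp_rot: [179.8, 0.1, 103.9]
ft_force: [-0.6, 0.8, 7.6]
finger_gap: 49.9
grip_force: 32.5
```

>>> handwheel(moves=[0, 0, 0, 0, 0, 0, 40, 0, 0, 0, 0, 0, 0, 40, 0, 0, 0, 0, 0, 0, 40, 0, 0, 0, 0, 0, 0, 40])

```text
time: 4.2
tool_pos: [586.5, -58.5, 52.9]
tcp_rot: [179.8, 0.1, 103.9]
ft_force: [-1.4, -0.0, 8.4]
finger_gap: 49.4
grip_force: 32.5
```

>>> handwheel(moves=[0, 0, 0, 0, 0, -5, 40, 0, 0, 0, 0, 0, -20, 40, 0, 0, 0, 0, 0, -50, 40, 0, 0, 0, 0, 0, -90, 40, 0, 0, 0, 0, 0, -120, 40, 0, 0, 0, 0, 0, -120, 40])

```text
time: 4.95
tool_pos: [587.0, -58.5, 174.6]
tcp_rot: [179.6, 0.2, 103.9]
ft_force: [0.3, 0.2, -2.4]
finger_gap: 49.6
grip_force: 31.8
```

```bash
python3 -c "
from h import *
go(454,-337,173,103.9)
go(454,-337,55,103.9)"
```

```text
[0.4 0.2 0. ] [-238.3 -196.1    1.1] 4.95 [587.  -58.5 174.6] [179.6   0.2 103.9]
[0.4 0.2 0. ] [-238.  -196.8  119.1] 4.95 [587.  -58.5 174.6] [179.6   0.2 103.9]
```

>>> handwheel(moves=[0, 0, 0, -20, -17, 0, 40, 0, 0, 0, -55, -45, 0, 40, 0, 0, 0, -95, -79, 0, 40, 0, 0, 0, -135, -112, 0, 40, 0, 0, 0, -175, -145, 0, 40, 0, 0, 0, -210, -174, 0, 40, 0, 0, 0, -230, -190, 0, 40, 0, 0, 0, -238, -196, 0, 40])

```text
time: 5.95
tool_pos: [450.4, -337.0, 168.9]
tcp_rot: [-179.9, -0.1, 103.8]
ft_force: [0.4, 0.2, -3.1]
finger_gap: 49.6
grip_force: 31.9
```

>>> handwheel(moves=[0, 0, 0, 0, 0, 20, 40, 0, 0, 0, 0, 0, 55, 40, 0, 0, 0, 0, 0, 85, 40, 0, 0, 0, 0, 0, 100, 40, 0, 0, 0, 0, 0, 108, 40, 0, 0, 0, 0, 0, 112, 40, 0, 0, 0, 0, 0, 112, 40])

```text
time: 6.82
tool_pos: [452.2, -336.6, 59.0]
tcp_rot: [180.0, 0.1, 103.9]
ft_force: [-0.2, 0.2, -1.6]
finger_gap: 49.3
grip_force: 31.9
```

```bash
python3 -c "
from h import *
go(454,-337,53,103.9)"
```

```text
[0.  0.1 0. ] [-0.8  1.6  6. ] 6.825 [ 452.2 -336.6   59. ] [1.800e+02 1.000e-01 1.039e+02]
```

>>> handwheel(moves=[0, 0, 0, 0, 0, 2, 40, 0, 0, 0, 0, 0, 4, 40, 0, 0, 0, 0, 0, 5.5, 40, 0, 0, 0, 0, 0, 6.5, 40, 0, 0, 0, 0, 0, 6.5, 40, 0, 0, 0, 0, 0, 6.5, 40])

```text
time: 7.58
tool_pos: [451.8, -336.5, 52.9]
tcp_rot: [180.0, 0.0, 103.9]
ft_force: [-4.6, 2.9, 7.7]
finger_gap: 49.9
grip_force: 33.1
```

>>> handwheel(moves=[0, 0, 0, 0, 0, -0.5, 55, 0, 0, 0, 0, 0, -0.5, 65, 0, 0, 0, 0, 0, -0.5, 85, 0, 0, 0, 0, 0, -0.5, 85, 0, 0, 0, 0, 0, -40, 85, 0, 0, 0, 0, 0, -90, 85, 0, 0, 0, 0, 0, -120, 85, 0, 0, 0, 0, 0, -120, 85])

```text
time: 8.57
tool_pos: [453.4, -337.8, 175.4]
tcp_rot: [179.8, 0.3, 103.9]
ft_force: [0.0, -0.2, 0.0]
finger_gap: 84.4
grip_force: 0.0
```

```bash
python3 -c "
from h import *
go(570.8,72,173,100)
go(570.8,72,52,100)"
```

```text
[0.2 0.3 3.9] [369.5 212.5   1.2] 8.575 [ 453.4 -337.8  175.4] [179.8   0.3 103.9]
[0.2 0.3 3.9] [370.1 212.1 122.2] 8.575 [ 453.4 -337.8  175.4] [179.8   0.3 103.9]
```

>>> handwheel(moves=[0, 0, 4, 50, 29, 0, 85, 0, 0, 4, 100, 57, 0, 85, 0, 0, 4, 150, 86, 0, 85, 0, 0, 4, 200, 115, 0, 85, 0, 0, 4, 250, 144, 0, 85, 0, 0, 4, 300, 173, 0, 85, 0, 0, 4, 350, 201, 0, 85, 0, 0, 4, 369, 212, 0, 85])

```text
time: 9.57
tool_pos: [568.2, 75.9, 170.0]
tcp_rot: [-179.9, -0.0, 100.1]
ft_force: [-0.3, -0.6, -0.1]
finger_gap: 84.9
grip_force: 0.0
```

>>> handwheel(moves=[0, 0, 0, 0, 0, 0, 85, 0, 0, 0, 0, 0, 0, 85, 0, 0, 0, 0, 0, 0, 85])

```text
time: 9.95
tool_pos: [568.6, 71.4, 171.5]
tcp_rot: [-180.0, 0.0, 99.8]
ft_force: [-0.5, -0.6, 0.7]
finger_gap: 85.0
grip_force: 0.0
```

```bash
python3 - <<'E'
from h import *
a=snap('wrist','w3'); cv2.imwrite('pics/w3b.png',cv2.resize(a['pixels'],(800,600),interpolation=cv2.INTER_CUBIC))
go(570.8,72,52,100)
E
```

```text
[-0.   0.  -0.2] [1.000e-01 2.200e+00 1.197e+02] 10.0 [568.6  71.5 171.7] [-180.     0.    99.8]
```

View pics/w3b.png

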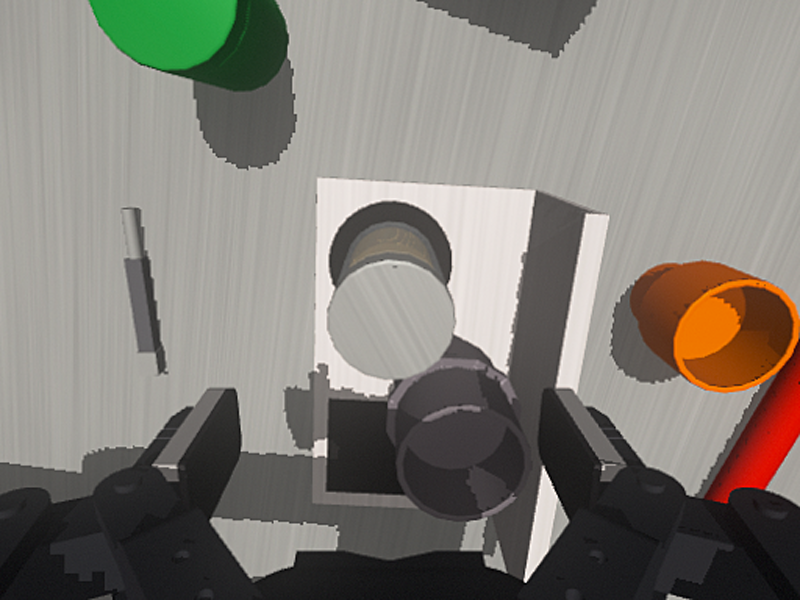

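Lid centre at (391,318), round pad edges at 330 and 451 with its top at 201, and square pad near corners at (328,400) and (327,491).

```bash
python3 -c "
from h import *
f=lambda p:(np.array(p)+.5)*.64-.5
print(w('w3',f((391,318)),106),'\n',w('w3',f([(330,260),(451,260),(391,201),(328,400),(327,491)]),6).round(1))"

```

```text
[[570.35526631  74.22723256 106.        ]] 
 [[533.7  69.4   6. ]
 [606.5  82.    6. ]
 [564.3 110.9   6. ]
 [545.5 -25.6   6. ]
 [554.6 -96.7   6. ]]
```

>>> handwheel(moves=[0, 0, 0, 1.4, 2, 30, 85, 0, 0, 0, 1.4, 2, 70, 85, 0, 0, 0, 1.4, 2, 105, 85, 0, 0, 0, 1.4, 2, 118, 85, 0, 0, 0, 1.4, 2, 118, 85, 0, 0, 0, 1.4, 2, 118, 45, 0, 0, 0, 1.4, 2, 118, 45, 0, 0, 0, 1.4, 2, 118, 45], force=30)

```text
time: 11.0
tool_pos: [571.8, 74.5, 55.8]
tcp_rot: [179.8, 0.0, 99.9]
ft_force: [-1.9, -0.9, 6.7]
finger_gap: 55.2
grip_force: 31.6
```

>>> handwheel(moves=[0, 0, 0, 0, 0, 0, 45, 0, 0, 0, 0, 0, 0, 45, 0, 0, 0, 0, 0, 0, 45])

```text
time: 11.38
tool_pos: [571.8, 74.6, 55.8]
tcp_rot: [179.8, 0.0, 99.9]
ft_force: [-1.2, -0.9, 6.3]
finger_gap: 55.6
grip_force: 31.6
```

>>> handwheel(moves=[0, 0, 0, 0, 0, -5, 45, 0, 0, 0, 0, 0, -20, 45, 0, 0, 0, 0, 0, -50, 45, 0, 0, 0, 0, 0, -90, 45, 0, 0, 0, 0, 0, -120, 45, 0, 0, 0, 0, 0, -120, 45])

```text
time: 12.12
tool_pos: [572.8, 74.7, 177.9]
tcp_rot: [179.6, 0.1, 99.9]
ft_force: [0.2, 0.2, -2.8]
finger_gap: 55.2
grip_force: 32.8
```

```bash
python3 -c "
from h import *
go(591,-306,173,100)"
```

```text
[ 0.4  0.1 -0.1] [-378.2  -47.7    4.9] 12.125 [572.8  74.7 177.9] [1.796e+02 1.000e-01 9.990e+01]
```

>>> handwheel(moves=[0, 0, 0, -20, -2, 0, 45, 0, 0, 0, -60, -8, 0, 45, 0, 0, 0, -110, -14, 0, 45, 0, 0, 0, -165, -21, 0, 45, 0, 0, 0, -220, -28, 0, 45, 0, 0, 0, -275, -35, 0, 45, 0, 0, 0, -325, -41, 0, 45, 0, 0, 0, -360, -46, 0, 45])

```text
time: 13.12
tool_pos: [585.1, -290.9, 171.0]
tcp_rot: [-179.8, -0.1, 99.8]
ft_force: [0.2, 1.4, -3.1]
finger_gap: 55.7
grip_force: 32.8
```

>>> handwheel(moves=[0, 0, 0, -14, -2, 0, 45, 0, 0, 0, -18, -2, 0, 45, 0, 0, 0, -18, -2, 20, 45, 0, 0, 0, -18, -2, 60, 45, 0, 0, 0, -18, -2, 95, 45, 0, 0, 0, -18, -2, 110, 45, 0, 0, 0, -18, -2, 115, 45, 0, 0, 0, -18, -2, 115, 45])

```text
time: 14.12
tool_pos: [589.0, -306.0, 59.7]
tcp_rot: [179.9, 0.0, 99.9]
ft_force: [0.1, 0.0, -2.4]
finger_gap: 55.5
grip_force: 32.7
```

```bash
python3 -c "
from h import *
go(591,-306,55.8,100)"
```

```text
[ 0.1  0.  -0.1] [-0.3  2.   3.9] 14.125 [ 589.  -306.    59.7] [179.9   0.   99.9]
```

>>> handwheel(moves=[0, 0, 0, 0, 0, 1.5, 45, 0, 0, 0, 0, 0, 3, 45, 0, 0, 0, 0, 0, 4, 45, 0, 0, 0, 0, 0, 4.5, 45, 0, 0, 0, 0, 0, 4.5, 45, 0, 0, 0, 0, 0, 4.5, 45])

```text
time: 14.88
tool_pos: [588.8, -306.5, 55.9]
tcp_rot: [179.9, 0.1, 99.9]
ft_force: [-2.9, 1.8, 6.3]
finger_gap: 55.4
grip_force: 33.6
```

>>> handwheel(moves=[0, 0, 0, 0, 0, -0.5, 60, 0, 0, 0, 0, 0, -0.5, 70, 0, 0, 0, 0, 0, -0.5, 85, 0, 0, 0, 0, 0, -0.5, 85, 0, 0, 0, 0, 0, -40, 85, 0, 0, 0, 0, 0, -90, 85, 0, 0, 0, 0, 0, -140, 85, 0, 0, 0, 0, 0, -140, 85])

```text
time: 15.88
tool_pos: [591.1, -307.8, 201.1]
tcp_rot: [179.5, 0.4, 99.9]
ft_force: [1.1, -0.5, -0.6]
finger_gap: 84.9
grip_force: 0.0
```

```bash
python3 -c "
from h import *
go(614.5,13,195,187)"
```

```text
[  0.1   0.7 -87.1] [312.   78.2   4.5] 15.875 [ 591.1 -307.8  201.1] [179.5   0.4  99.9]
```

>>> handwheel(moves=[0, 0, -87, 312, 78, 3, 85, 0, 0, -87, 312, 78, 3, 85, 0, 0, -87, 312, 78, 3, 85, 0, 0, -87, 312, 78, 3, 85, 0, 0, -87, 312, 78, 3, 85, 0, 0, -87, 312, 78, 3, 85, 0, 0, -87, 312, 78, 3, 85, 0, 0, -87, 312, 78, 3, 85])

```text
time: 16.88
tool_pos: [610.8, 15.3, 190.0]
tcp_rot: [180.0, -0.1, -173.7]
ft_force: [0.8, -0.1, 0.4]
finger_gap: 85.0
grip_force: 0.0
```

>>> handwheel(moves=[0, 0, -3, 0, 0, 0, 85, 0, 0, 0, 0, 0, 0, 85])

```text
time: 17.12
tool_pos: [610.9, 14.8, 190.0]
tcp_rot: [180.0, -0.1, -174.1]
ft_force: [0.1, -0.4, 0.8]
finger_gap: 84.9
grip_force: 0.0
```

```bash
python3 -c "
from h import *
go(614.5,13,195,187)"
```

```text
[ 0.  -0.1 -1.1] [-3.4 -2.2 -5. ] 17.125 [610.9  14.8 190. ] [ 1.800e+02 -1.000e-01 -1.741e+02]
```

>>> handwheel(moves=[0, 0, -1, -3.4, -2, 0, 85, 0, 0, -1, -3.4, -2, 0, 85])

```text
time: 17.38
tool_pos: [615.0, 13.0, 190.7]
tcp_rot: [180.0, -0.0, -173.1]
ft_force: [-0.2, 0.6, -0.1]
finger_gap: 85.0
grip_force: 0.0
```

```bash
python3 - <<'E'
from h import *
a=snap('wrist','w4'); b=snap('scene','scene2')
cv2.imwrite('pics/w4b.png',np.hstack([cv2.resize(a['pixels'],(533,400),interpolation=cv2.INTER_CUBIC),cv2.resize(b['pixels'][40:280,100:260],(267,400))]))
go(614.5,13,195,187)
E
```

```text
[ 0.  -0.  -0.1] [ 0.4  0.  -4.1] 17.475 [614.9  13.  190.9] [ 180.    -0.  -173.1]
```

View pics/w4b.png

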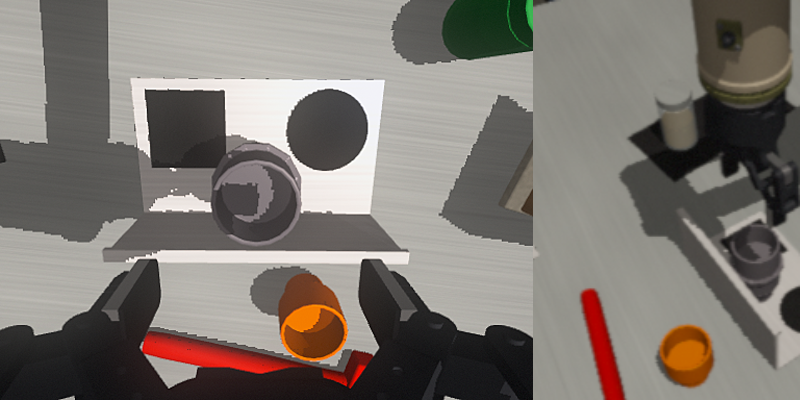

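The jar stands on the mat. Pads are clearly visible: square corners (146,91), (225,91), (148,168), (227,167), round centre (327.5,130), and rim centre (256,202).

```bash
python3 -c "
from h import *
f=lambda p:(np.array(p)+.5)/1.0417-.5
print(w('w4',f((256,202)),113),'\n',w('w4',f([(327.5,130),(146,91),(225,91),(227,167),(148,168)]),6).round(1))"

```

```text
[[612.50136919  11.60905405 113.        ]] 
 [[569.1  73.    6. ]
 [554.8 -96.1   6. ]
 [546.  -25.4   6. ]
 [615.6 -17.1   6. ]
 [625.8 -92.7   6. ]]
```

>>> handwheel(moves=[0, 0, 0, 1, 0.7, 30, 85, 0, 0, 0, 1.5, 0.7, 60, 85, 0, 0, 0, 1.5, 0.7, 90, 85, 0, 0, 0, 1.5, 0.7, 110, 85, 0, 0, 0, 1.5, 0.7, 110, 85, 0, 0, 0, 1.5, 0.7, 110, 50, 0, 0, 0, 1.5, 0.7, 110, 50, 0, 0, 0, 1.5, 0.7, 110, 50], force=25)

```text
time: 18.48
tool_pos: [614.8, 13.6, 83.3]
tcp_rot: [-180.0, 0.2, -173.1]
ft_force: [-0.6, 0.2, 6.9]
finger_gap: 62.3
grip_force: 27.6
```

>>> handwheel(moves=[0, 0, 0, 0, 0, 0, 50, 0, 0, 0, 0, 0, 0, 50, 0, 0, 0, 0, 0, 0, 50])

```text
time: 18.85
tool_pos: [614.8, 13.6, 83.2]
tcp_rot: [-180.0, 0.2, -173.1]
ft_force: [-0.2, -1.2, 5.9]
finger_gap: 62.1
grip_force: 27.6
```

>>> handwheel(moves=[0, 0, 0, 0, 0, -4, 50, 0, 0, 0, 0, 0, -14, 50, 0, 0, 0, 0, 0, -30, 50, 0, 0, 0, 0, 0, -50, 50, 0, 0, 0, 0, 0, -80, 50, 0, 0, 0, 0, 0, -110, 50, 0, 0, 0, 0, 0, -120, 50, 0, 0, 0, 0, 0, -120, 50])

```text
time: 19.85
tool_pos: [614.0, 13.6, 202.4]
tcp_rot: [-180.0, 0.1, -173.1]
ft_force: [-0.4, -1.2, -0.7]
finger_gap: 62.6
grip_force: 27.5
```

```bash
python3 - <<'E'
from h import *
a=snap('wrist','w5'); b=snap('scene','scene3')
cv2.imwrite('pics/w5b.png',np.hstack([cv2.resize(a['pixels'],(400,300),interpolation=cv2.INTER_CUBIC),cv2.resize(b['pixels'][90:290,160:426],(400,300),interpolation=cv2.INTER_CUBIC)]))
go(440,160,200,187); go(423,355,200,187)
E
```

```text
[ 0.  -0.1 -0.1] [154.1 165.9   0.3] 19.95 [612.8  13.6 200. ] [ 1.800e+02 -1.000e-01 -1.731e+02]
[ 0.  -0.1 -0.1] [147.7 361.6   0.4] 19.95 [612.8  13.6 200. ] [ 1.800e+02 -1.000e-01 -1.731e+02]
```

View pics/w5b.png

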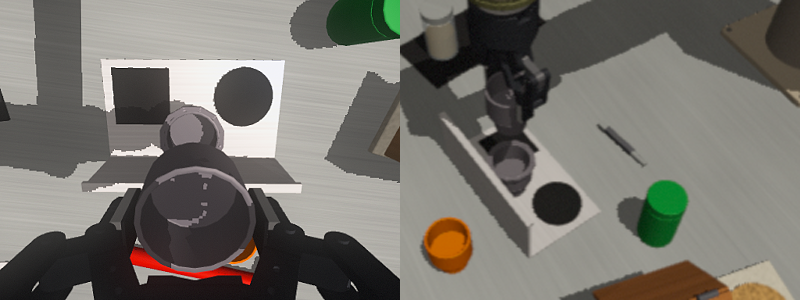

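Only the top holder came up and the lower one stays put. Next I'll carry it to hover over the cork.

>>> handwheel(moves=[0, 0, 0, 20, 22, 0, 50, 0, 0, 0, 55, 60, 0, 50, 0, 0, 0, 100, 108, 0, 50, 0, 0, 0, 140, 160, 0, 50, 0, 0, 0, 152, 210, 0, 50, 0, 0, 0, 150, 260, 0, 50, 0, 0, 0, 148, 310, 0, 50, 0, 0, 0, 148, 345, 0, 50])

```text
time: 20.95
tool_pos: [423.9, 340.1, 199.5]
tcp_rot: [-179.9, -0.1, -173.1]
ft_force: [-0.0, -0.1, -0.8]
finger_gap: 61.9
grip_force: 27.6
```

>>> handwheel(moves=[0, 0, 0, 0, 14, 0, 50, 0, 0, 0, 0, 17, 0, 50, 0, 0, 0, 0, 17, 0, 50, 0, 0, 0, 0, 17, 0, 50])

```text
time: 21.45
tool_pos: [423.6, 354.3, 201.2]
tcp_rot: [-180.0, -0.0, -173.2]
ft_force: [-0.5, -0.5, -0.8]
finger_gap: 62.2
grip_force: 27.7
```

```bash
python3 - <<'E'
from h import *
a=snap('wrist','w6'); cv2.imwrite('pics/w6b.png',cv2.resize(a['pixels'],(800,600),interpolation=cv2.INTER_CUBIC))
go(423,355,56,187)
E
```

```text
[-0.   0.  -0.2] [  0.6   0.7 145.3] 21.5 [423.6 354.4 201.3] [-180.     0.  -173.2]
```

View pics/w6b.png

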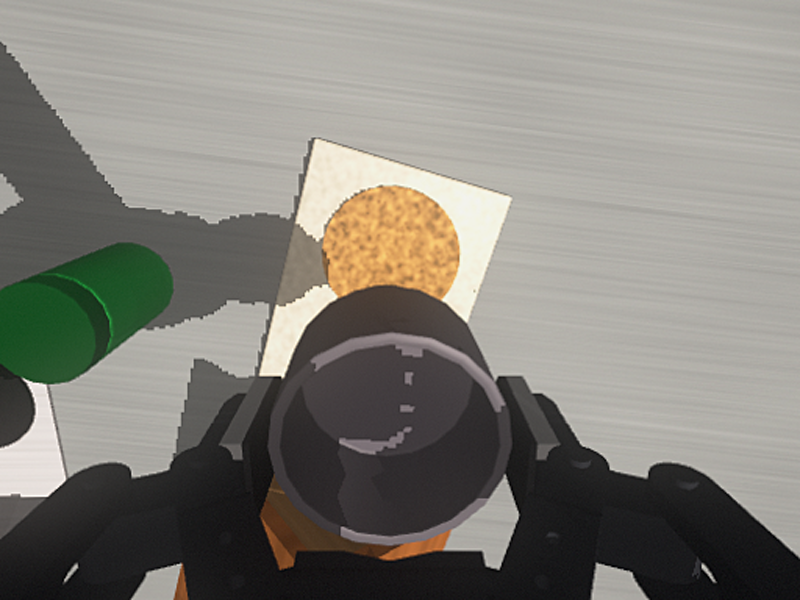

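Cork edges at 323 and 460 (row ~252), with its near edge at (391,185).

```bash
python3 -c "
from h import *
f=lambda p:(np.array(p)+.5)*.64-.5
q=w('w6',f([(323,252),(460,252),(391,185)]),16);print(q.round(1),q[:2].mean(0),q[2]+45*np.array([.99,.12,0]))"

```

```text
[[426.7 312.8  16. ]
 [416.2 400.8  16. ]
 [379.2 351.4  16. ]] [421.44278529 356.83815184  16.        ] [423.79684018 356.84284006  16.        ]
```

>>> handwheel(moves=[0, 0, 0, 0, 2.4, 20, 50, 0, 0, 0, 0, 2.4, 55, 50, 0, 0, 0, 0, 2.4, 90, 50, 0, 0, 0, 0, 2.4, 115, 50, 0, 0, 0, 0, 2.4, 130, 50, 0, 0, 0, 0, 2.4, 137, 50, 0, 0, 0, 0, 2.4, 139, 50, 0, 0, 0, 0, 2.4, 139, 50])

```text
time: 22.5
tool_pos: [423.5, 358.1, 63.1]
tcp_rot: [180.0, 0.1, -173.1]
ft_force: [-0.6, -0.3, -0.2]
finger_gap: 62.4
grip_force: 27.7
```

>>> handwheel(moves=[0, 0, 0, 0, 0, 0, 50])

```text
time: 22.62
tool_pos: [423.6, 358.2, 63.3]
tcp_rot: [180.0, 0.1, -173.1]
ft_force: [0.2, 0.2, -0.8]
finger_gap: 62.0
grip_force: 27.7
```

>>> handwheel(moves=[0, 0, 0, 0, -1, 2, 50, 0, 0, 0, 0, -1, 4, 50, 0, 0, 0, 0, -1, 5.5, 50, 0, 0, 0, 0, -1, 6.5, 50, 0, 0, 0, 0, -1, 7, 50, 0, 0, 0, 0, -1, 7, 50, 0, 0, 0, 0, -1, 7, 50])

```text
time: 23.5
tool_pos: [423.6, 356.8, 56.3]
tcp_rot: [-180.0, 0.0, -173.1]
ft_force: [-2.2, -4.3, 8.5]
finger_gap: 62.2
grip_force: 28.3
```

Contact. Now I'll release and rise.

>>> handwheel(moves=[0, 0, 0, 0, 0, -0.5, 65, 0, 0, 0, 0, 0, -0.5, 72, 0, 0, 0, 0, 0, -0.5, 85, 0, 0, 0, 0, 0, -0.5, 85, 0, 0, 0, 0, 0, -0.5, 85, 0, 0, 0, 0, 0, -30, 85, 0, 0, 0, 0, 0, -70, 85, 0, 0, 0, 0, 0, -110, 85])

```text
time: 24.5
tool_pos: [422.8, 356.6, 166.2]
tcp_rot: [-180.0, -0.0, -173.1]
ft_force: [0.1, 0.8, -0.7]
finger_gap: 85.0
grip_force: 0.0
```

>>> handwheel(moves=[0, 0, 0, 0, 0, -40, 85, 0, 0, 0, 0, 0, -40, 85])

```text
time: 24.75
tool_pos: [425.1, 358.2, 209.9]
tcp_rot: [179.8, 0.4, -173.1]
ft_force: [0.7, 0.6, 0.4]
finger_gap: 85.0
grip_force: 0.0
```

```bash
python3 - <<'E'
from h import *
a=snap('wrist','w7');b=snap('scene','scene4')
cv2.imwrite('pics/w7b.png',np.hstack([cv2.resize(a['pixels'],(400,300),interpolation=cv2.INTER_CUBIC),cv2.resize(b['pixels'],(400,300),interpolation=cv2.INTER_CUBIC)]))
go(440,160,200,187)
E
```

```text
[ 0.   0.  -0.1] [   6.8 -197.4    5.3] 24.85 [423.2 356.8 205.4] [ 180.     0.  -173.1]
```

View pics/w7b.png

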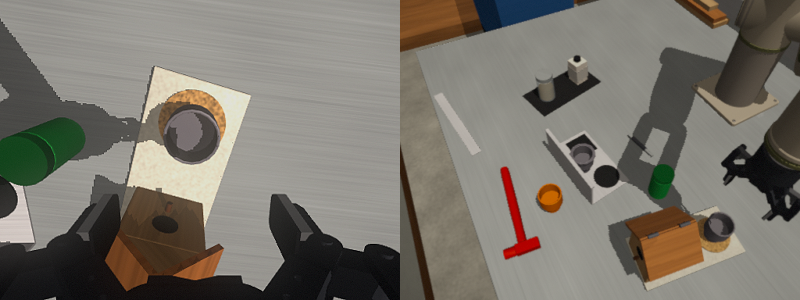

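The holder stands on the cork with its rim at about (191,137), and the jar and tin are upright on the mat. Next: check centring and head back to the jar, which was left at TCP (588.8,-306.5), yaw 99.9.

```bash
python3 -c "
from h import *
print(w('w7',(np.array((191,137))+.5)*1.28-.5,86))
go(588.8,-306.5,180,99.9)"
```

```text
[[422.81531307 356.0514536   86.        ]]
[ 0.  0. 87.] [ -85.2 -678.4   25.2] 24.85 [423.2 356.8 205.4] [ 180.     0.  -173.1]
```

>>> handwheel(moves=[0, 0, 0, 7, -50, -10, 85, 0, 0, 0, 7, -100, -10, 85, 0, 0, 0, 7, -150, -10, 85, 0, 0, 0, 7, -200, -10, 85, 0, 0, 0, 7, -200, -10, 85])

```text
time: 25.48
tool_pos: [439.5, 154.2, 213.3]
tcp_rot: [-179.9, -0.2, -173.4]
ft_force: [-0.4, 0.7, 0.3]
finger_gap: 85.2
grip_force: 0.0
```

```bash
python3 -c "
from h import *
go(588.8,-306.5,180,99.9)"
```

```text
[-0.2 -0.1 86.7] [ -95.4 -474.8   33.6] 25.475 [439.5 154.2 213.3] [-179.9   -0.2 -173.4]
```

>>> handwheel(moves=[0, 0, 87, -95, -475, 30, 85, 0, 0, 87, -95, -475, 30, 85, 0, 0, 87, -95, -475, 30, 85, 0, 0, 87, -95, -475, 30, 85, 0, 0, 87, -95, -475, 30, 85, 0, 0, 87, -95, -475, 30, 85, 0, 0, 87, -95, -475, 30, 85, 0, 0, 87, -95, -475, 30, 85])

```text
time: 26.48
tool_pos: [591.1, -304.1, 182.6]
tcp_rot: [-179.9, -0.1, 100.5]
ft_force: [0.7, 0.4, 0.2]
finger_gap: 84.9
grip_force: 0.0
```

```bash
python3 -c "
from h import *
go(588.8,-306.5,180,99.9)"
```

```text
[-0.1 -0.1  0.6] [-1.9 -2.7  2.6] 26.475 [ 591.1 -304.1  182.6] [-1.799e+02 -1.000e-01  1.005e+02]
```

>>> handwheel(moves=[0, 0, 0, 0, -1, 20, 85, 0, 0, 0, 0, -1, 50, 85, 0, 0, 0, 0, -1, 50, 85, 0, 0, 0, 0, -1, 50, 85])

```text
time: 26.98
tool_pos: [590.2, -302.0, 135.3]
tcp_rot: [-180.0, -0.0, 101.0]
ft_force: [-0.2, -0.5, 1.0]
finger_gap: 84.7
grip_force: 0.0
```

```bash
python3 -c "
from h import *
go(588.8,-306.5,54.5,99.9)"
```

```text
[-0.  -0.   1.1] [-4.2 -2.2 80.8] 26.975 [ 590.2 -302.   135.3] [-180.   -0.  101.]
```

>>> handwheel(moves=[0, 0, 1, -4.2, -2.2, 20, 85, 0, 0, 1, -4.2, -2.2, 50, 85, 0, 0, 1, -4.2, -2.2, 70, 85, 0, 0, 1, -4.2, -2.2, 80, 85, 0, 0, 1, -4.2, -2.2, 80, 85, 0, 0, 1, -4.2, -2.2, 80, 45, 0, 0, 1, -4.2, -2.2, 80, 45, 0, 0, 1, -4.2, -2.2, 80, 45], force=30)

```text
time: 27.98
tool_pos: [589.5, -308.2, 56.8]
tcp_rot: [179.9, 0.1, 99.9]
ft_force: [-1.3, -0.1, 5.2]
finger_gap: 55.6
grip_force: 32.1
```

>>> handwheel(moves=[0, 0, 0, 0, 0, 0, 45, 0, 0, 0, 0, 0, 0, 45, 0, 0, 0, 0, 0, 0, 45])

```text
time: 28.35
tool_pos: [589.5, -308.2, 56.8]
tcp_rot: [179.9, 0.1, 99.9]
ft_force: [-2.0, 0.6, 5.4]
finger_gap: 55.5
grip_force: 32.2
```

>>> handwheel(moves=[0, 0, 0, 0, 0, -5, 45, 0, 0, 0, 0, 0, -20, 45, 0, 0, 0, 0, 0, -50, 45, 0, 0, 0, 0, 0, -90, 45, 0, 0, 0, 0, 0, -120, 45, 0, 0, 0, 0, 0, -120, 45, 0, 0, 0, 0, 0, -120, 45])

```text
time: 29.22
tool_pos: [588.1, -307.3, 173.9]
tcp_rot: [-179.9, -0.1, 99.9]
ft_force: [-0.2, 0.0, -3.2]
finger_gap: 55.4
grip_force: 32.7
```

```bash
python3 -c "
from h import *
go(571.2,74.5,175,99.9)"
```

```text
[-0.1 -0.1  0. ] [379.   49.1  -0.7] 29.225 [ 588.1 -307.3  173.9] [-1.799e+02 -1.000e-01  9.990e+01]
```

>>> handwheel(moves=[0, 0, 0, 20, 3, 0, 45, 0, 0, 0, 65, 8, 0, 45, 0, 0, 0, 120, 16, 0, 45, 0, 0, 0, 175, 23, 0, 45, 0, 0, 0, 230, 30, 0, 45, 0, 0, 0, 285, 37, 0, 45, 0, 0, 0, 335, 43, 0, 45, 0, 0, 0, 365, 47, 0, 45])

```text
time: 30.22
tool_pos: [570.2, 63.4, 173.4]
tcp_rot: [-179.8, -0.1, 100.0]
ft_force: [0.1, -0.6, -2.4]
finger_gap: 55.2
grip_force: 32.7
```

>>> handwheel(moves=[0, 0, 0, 11, 2, 0, 45, 0, 0, 0, 12, 2, 0, 45, 0, 0, 0, 12, 2, 15, 45, 0, 0, 0, 12, 2, 50, 45, 0, 0, 0, 12, 2, 80, 45, 0, 0, 0, 12, 2, 96, 45, 0, 0, 0, 12, 2, 104, 45, 0, 0, 0, 12, 2, 104, 45])

```text
time: 31.22
tool_pos: [572.2, 71.8, 71.2]
tcp_rot: [-180.0, 0.0, 99.9]
ft_force: [-0.3, 0.6, -2.6]
finger_gap: 55.1
grip_force: 32.8
```

>>> handwheel(moves=[0, 0, 0, 0, 0, 0, 45, 0, 0, 0, 0, 0, 0, 45])

```text
time: 31.48
tool_pos: [573.0, 72.2, 72.5]
tcp_rot: [179.9, 0.0, 99.9]
ft_force: [-0.1, -0.6, -3.7]
finger_gap: 55.0
grip_force: 32.8
```

```bash
python3 -c "
from h import *
go(571.3,72.5,56.8,99.9)"
```

```text
[0.1 0.  0. ] [ 0.6 -1.6 15.7] 31.475 [573.   72.2  72.5] [179.9   0.   99.9]
```

>>> handwheel(moves=[0, 0, 0, 0.5, -1.5, 4, 45, 0, 0, 0, 0.5, -1.5, 8, 45, 0, 0, 0, 0.5, -1.5, 11, 45, 0, 0, 0, 0.5, -1.5, 13, 45, 0, 0, 0, 0.5, -1.5, 14.5, 45, 0, 0, 0, 0.5, -1.5, 15.5, 45, 0, 0, 0, 0.5, -1.5, 16, 45, 0, 0, 0, 0.5, -1.5, 16, 45])

```text
time: 32.48
tool_pos: [570.5, 72.4, 56.8]
tcp_rot: [-180.0, 0.0, 99.9]
ft_force: [-8.7, -0.8, 12.8]
finger_gap: 55.3
grip_force: 34.0
```

>>> handwheel(moves=[0, 0, 0, 0, 0, -0.5, 60, 0, 0, 0, 0, 0, -0.5, 70, 0, 0, 0, 0, 0, -0.5, 85, 0, 0, 0, 0, 0, -0.5, 85, 0, 0, 0, 0, 0, -0.5, 85, 0, 0, 0, 0, 0, -40, 85, 0, 0, 0, 0, 0, -90, 85, 0, 0, 0, 0, 0, -125, 85])

```text
time: 33.48
tool_pos: [571.2, 72.4, 182.8]
tcp_rot: [179.9, 0.0, 99.9]
ft_force: [1.0, -0.2, 0.0]
finger_gap: 85.1
grip_force: 0.0
```

>>> handwheel(moves=[0, 0, 0, 0, 0, 0, 85, 0, 0, 0, 0, 0, 0, 85])

```text
time: 33.72
tool_pos: [570.2, 72.4, 179.6]
tcp_rot: [-180.0, -0.0, 99.9]
ft_force: [0.4, 0.1, -1.8]
finger_gap: 85.0
grip_force: 0.0
```

```bash
python3 -c "
from h import *
snap('wrist','w8')
go(451.8,-336.5,175,103.9)"
```

```text
[-0.1 -0.  -4. ] [-382.5 -186.5    4.1] 33.775 [569.7  72.4 178.8] [-179.9   -0.    99.9]
```

>>> handwheel(moves=[0, 0, -4, -50, -24, 0, 85, 0, 0, -4, -100, -49, 0, 85, 0, 0, -4, -150, -73, 0, 85, 0, 0, -4, -200, -98, 0, 85, 0, 0, -4, -250, -122, 0, 85, 0, 0, -4, -300, -146, 0, 85, 0, 0, -4, -345, -168, 0, 85, 0, 0, -4, -382, -186, 0, 85])

```text
time: 34.78
tool_pos: [451.4, -337.1, 178.3]
tcp_rot: [-179.9, -0.1, 103.9]
ft_force: [0.3, 0.3, 1.1]
finger_gap: 85.0
grip_force: 0.0
```

>>> handwheel(moves=[0, 0, 0, 0, 0, 10, 85, 0, 0, 0, 0, 0, 30, 85, 0, 0, 0, 0, 0, 40, 85, 0, 0, 0, 0, 0, 40, 85, 0, 0, 0, 0, 0, 40, 85])

```text
time: 35.4
tool_pos: [453.5, -335.5, 140.6]
tcp_rot: [180.0, 0.0, 104.0]
ft_force: [0.4, 0.2, 0.1]
finger_gap: 84.6
grip_force: 0.0
```

```bash
python3 -c "
from h import *
go(451.8,-336.5,52,103.9)"
```

```text
[0.  0.  0.1] [-0.5 -2.  88.6] 35.4 [ 453.5 -335.5  140.6] [180.   0. 104.]
```

View pics/w8.png

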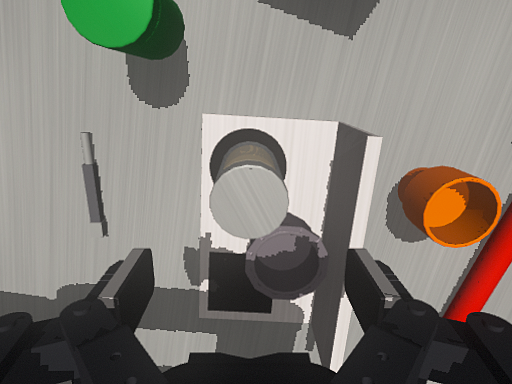

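The jar is upright and centred on the round pad, with its lid at (249,200) and pad edges at 210 and 286. Now the tin.

```bash
python3 -c "
from h import *
print(w('w8',(249,201),106),w('w8',[(210,167),(286,167)],6).mean(0))"
```

```text
[[571.50190748  73.86682636 106.        ]] [570.51899017  73.67349244   6.        ]
```

>>> handwheel(moves=[0, 0, 0, -0.5, -2, 25, 85, 0, 0, 0, -0.5, -2, 60, 85, 0, 0, 0, -0.5, -2, 80, 85, 0, 0, 0, -0.5, -2, 87, 85, 0, 0, 0, -0.5, -2, 87, 85, 0, 0, 0, -0.5, -2, 87, 40, 0, 0, 0, -0.5, -2, 87, 40, 0, 0, 0, -0.5, -2, 87, 40], force=30)

```text
time: 36.4
tool_pos: [452.0, -337.6, 54.5]
tcp_rot: [179.9, 0.1, 103.9]
ft_force: [-0.1, 0.6, 5.5]
finger_gap: 49.4
grip_force: 32.5
```

>>> handwheel(moves=[0, 0, 0, 0, 0, 0, 40, 0, 0, 0, 0, 0, 0, 40, 0, 0, 0, 0, 0, 0, 40])

```text
time: 36.78
tool_pos: [452.0, -337.5, 54.5]
tcp_rot: [179.9, 0.1, 103.9]
ft_force: [0.2, 0.7, 6.8]
finger_gap: 49.9
grip_force: 32.5
```

>>> handwheel(moves=[0, 0, 0, 0, 0, -5, 40, 0, 0, 0, 0, 0, -20, 40, 0, 0, 0, 0, 0, -50, 40, 0, 0, 0, 0, 0, -90, 40, 0, 0, 0, 0, 0, -120, 40, 0, 0, 0, 0, 0, -120, 40, 0, 0, 0, 0, 0, -120, 40])

```text
time: 37.65
tool_pos: [450.8, -336.5, 172.4]
tcp_rot: [-180.0, -0.1, 103.9]
ft_force: [-0.8, -0.1, -3.0]
finger_gap: 49.9
grip_force: 31.9
```

```bash
python3 -c "
from h import *
go(586,-58,173,103.9)"
```

```text
[-0.  -0.1  0. ] [237.9 198.2  -0.5] 37.65 [ 450.8 -336.5  172.4] [-1.800e+02 -1.000e-01  1.039e+02]
```

>>> handwheel(moves=[0, 0, 0, 20, 17, 0, 40, 0, 0, 0, 55, 46, 0, 40, 0, 0, 0, 95, 79, 0, 40, 0, 0, 0, 135, 112, 0, 40, 0, 0, 0, 175, 146, 0, 40, 0, 0, 0, 210, 175, 0, 40, 0, 0, 0, 230, 192, 0, 40, 0, 0, 0, 237.5, 198, 0, 40])

```text
time: 38.65
tool_pos: [585.5, -57.0, 171.0]
tcp_rot: [-179.8, -0.1, 104.0]
ft_force: [-0.2, -0.7, -2.7]
finger_gap: 49.7
grip_force: 32.0
```

>>> handwheel(moves=[0, 0, 0, 0, 0, 0, 40, 0, 0, 0, 0, 0, 20, 40, 0, 0, 0, 0, 0, 50, 40, 0, 0, 0, 0, 0, 80, 40, 0, 0, 0, 0, 0, 95, 40, 0, 0, 0, 0, 0, 104, 40, 0, 0, 0, 0, 0, 104, 40, 0, 0, 0, 0, 0, 104, 40])

```text
time: 39.65
tool_pos: [587.2, -59.0, 70.5]
tcp_rot: [179.9, 0.0, 103.9]
ft_force: [0.9, -0.5, -1.0]
finger_gap: 49.9
grip_force: 31.8
```

```bash
python3 -c "
from h import *
go(586,-58.3,54.5,103.9)"
```

```text
[0.1 0.  0. ] [ 1.  -1.1 16. ] 39.65 [587.2 -59.   70.5] [179.9   0.  103.9]
```

>>> handwheel(moves=[0, 0, 0, 1, -1, 4, 40, 0, 0, 0, 1, -1, 8, 40, 0, 0, 0, 1, -1, 11, 40, 0, 0, 0, 1, -1, 13, 40, 0, 0, 0, 1, -1, 14.5, 40, 0, 0, 0, 1, -1, 15.5, 40, 0, 0, 0, 1, -1, 16, 40, 0, 0, 0, 1, -1, 16, 40])

```text
time: 40.65
tool_pos: [585.3, -58.0, 54.5]
tcp_rot: [180.0, 0.0, 103.9]
ft_force: [-6.0, 1.3, 8.4]
finger_gap: 49.8
grip_force: 33.1
```

>>> handwheel(moves=[0, 0, 0, 0, 0, -0.5, 55, 0, 0, 0, 0, 0, -0.5, 65, 0, 0, 0, 0, 0, -0.5, 85, 0, 0, 0, 0, 0, -0.5, 85, 0, 0, 0, 0, 0, -0.5, 85, 0, 0, 0, 0, 0, -40, 85, 0, 0, 0, 0, 0, -90, 85, 0, 0, 0, 0, 0, -140, 85])

```text
time: 41.65
tool_pos: [584.7, -58.0, 194.5]
tcp_rot: [-180.0, -0.0, 103.9]
ft_force: [0.8, -0.1, -0.4]
finger_gap: 84.5
grip_force: 0.0
```

>>> handwheel(moves=[0, 0, 0, -50, -30, 0, 85, 0, 0, 0, -100, -60, -20, 85, 0, 0, 0, -150, -90, -20, 85, 0, 0, 0, -150, -90, -20, 85, 0, 0, 0, -150, -90, -20, 85, 0, 0, 0, -150, -90, -20, 85])

```text
time: 42.4
tool_pos: [534.1, -224.0, 213.0]
tcp_rot: [-180.0, -0.0, 104.0]
ft_force: [-0.6, -0.1, -0.5]
finger_gap: 85.1
grip_force: 0.0
```

```bash
python3 - <<'E'
from h import *
a=snap('wrist','w9');b=snap('scene','scene5')
cv2.imwrite('pics/w9b.png',np.hstack([cv2.resize(a['pixels'],(400,300),interpolation=cv2.INTER_CUBIC),cv2.resize(b['pixels'],(400,300),interpolation=cv2.INTER_CUBIC)]))
E
```

```text
(no output)
```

View pics/w9b.png

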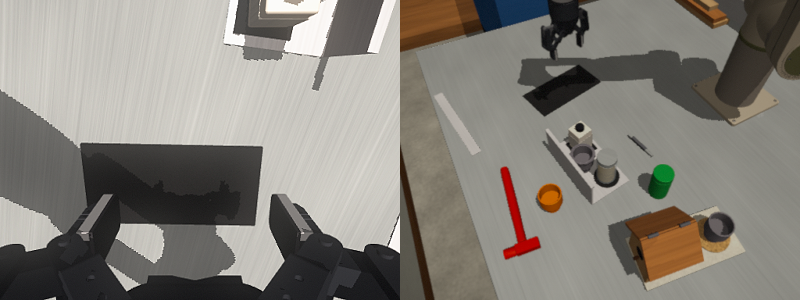

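Everything is upright in its place: the tin and jar are on their pads, the lower holder is unmoved, the top holder is on the cork, and the gripper is clear. Handing in.

```bash
python3 -c "
from h import *
print(workorder.hand_in())"
```

```text
the job is handed in; nothing more can be done
None
```

The job is handed in, though no verdict came back: the top holder stands centred on the cork disc, the jar and tin are back upright on their pads, and the lower holder, birdhouse and nail set look undisturbed in the last picture.

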